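# Open the bench hone's guard and zero its stroke counter

## Robot

A 7-joint arm with a two-finger parallel gripper is mounted at the origin on the work surface. World frame = base frame: x ahead of the robot, y to its left, z up, the work surface at z = 0. Lengths are in mm, angles in rad, forces in N, time in s.
With the tool pointing down it reaches from about 400 to 875 mm from the base axis. Payload 4.4 kg.
Tool frame: the origin (TCP) lies at the very end of the fingers, on their centre line; the grasp point (between the pads) lies 19 mm behind it; z points along the fingers, y is the line along which they close (so a half turn about z gives the same grasp; the last joint's range is limited). The gripper opens to 85 mm and grips with 20 to 120 N. Pads are 22 mm wide; open, the fingers measure 114 mm over their backs; the gripper's body (76 mm by 85 mm) begins 54 mm behind the grasp point. The pads swing forward as they close: fully open they stand 13 mm farther back than shut.
Start: joints at [-1.377, 0.628, 0.038, 1.517, -0.027, 0.996, -0.02], TCP at [166.952, 628.208, 231.313] pointing down, gripper open.
Joint ranges: [-3.06, 3.06], [-0.37, 2.12], [-1.25, 1.32], [0.18, 2.47], [-1.1, 4.24], [0.23, 1.98], [-2.94, 2.94]. Speed limits (rad/s): [2.57, 2.57, 3.14, 3.14, 3.14, 3.14, 3.14].

## Interface

Orientations are given as [roll, pitch, yaw] about the fixed x, y, z axes, in that order (R = Rz(yaw) Ry(pitch) Rx(roll)).
In Python, from cell import sensors, get_image, camera_params, order gives the robot as it stands.
- The arm moves only by the shell command python3 -m inch 'ROWS' [OPENING]. ROWS is JSON, a list that holds one entry, the list of rows, each a list of 4 numbers: the shift along the tool's x, y, z in cm, then the turn about the tool's z in degrees. A call has 1 to 8 rows; each row is the pose to reach, as a shift and turn from the pose commanded when the call began, along the tool's axes at that moment; what a row does not reach only later rows make up. A row lasts 1/12 s, in which the tool goes at most 41.7 mm and 7.16 degrees, less where a joint would pass 70% of its speed; a pose out of reach is approached as far as the arm can. A call with a gripper value outside its range is refused whole. OPENING is the finger opening in cm, from 0 to 8.54, set as the call begins (- or left out, the last holds). The fingers move at their own pace and stop on an object; the grip force is fixed at half the most. Time passes only in rows, so rows that repeat a pose let the fingers close. It gives the time, the measured TCP pose, the force, the opening and the grip force at its end, in the units of the state.
- sensors.read_state(): the state, without advancing time (a new reading comes with each control period).
- get_image(name): name is "scene" or "side" or "wrist"; returns the picture (420x560x3 uint8, blue, green, red); there is no depth.
- camera_params(name): a dict with "mtx" (3x3 intrinsics, pixels), "D" ([k1, k2, p1, p2, k3] as OpenCV has them; the pictures are not rectified), "rvec" (rotation vector, rad) and "tvec" (3), from world to camera coordinates, as OpenCV has them. Camera axes: x right, y down, z forward; pixel columns grow to the right and rows downward; lengths in mm; the calibration is good to about 2 mm. A picture is of the moment at which its call begins: read the wrist's pose just before it. camera_params takes no time and is no camera call; for the wrist camera it gives the pose at the moment of the call.
- order.finish_job(): hands the job in; it is judged then, once.
The state is a dict: "clock": time; "qpos": joint angles; "qd": joint speeds; "tau": joint torques, N m; "eef_pos": TCP position; "tool_rot": TCP orientation; "force": force on the tool from outside, world axes, zero at the start; "torque": the same for the moment, N m; "width": finger opening in mm; "gripper_force": force on a finger pad.
Only numpy, scipy, OpenCV 4.12 (cv2) and the standard library are available. Lean on these libraries where they do the work, as an engineer would, in place of code of your own. Each camera call takes 0.05 s, during which the arm holds its last target. There are 200 camera calls.

## Task

Get the bench hone ready for the next cylinder liner. First lift its drop guard by the black knob and hook its slotted bar over the red catch pin, easing it down so that it hangs there by itself without ever being let drop; then turn the red reset knob of the grey stroke counter anticlockwise, back to its zero stop so that the pointer stands on the red mark, and let go. Leave the black feed knob as it is set and the other things where they stand.

Things in the scene. Friction and masses are not known exactly. Their poses are not given: they have to be found in the camera images.
- hone: Green bench hone bolted to the bench, base 220 x 300 x 30 mm (own x from -120 to +100, y from -150 to +150). Origin on the bench under the machine, own x points from its guarded front to its back, own y to the left as seen from the robot, z up. The guard hangs at its front, own x about -100; behind it a green motor box (top at 150 mm) and a liner in a cradle (top at 136 mm), and two guide rods 205 mm tall at own x -75, y +-100.
- guard_grip (a point): Centre of the upright black round knob on the top middle of the clear, yellow-edged guard: 28 mm diameter, 42 mm tall, standing free; this point is 20 mm below the knob's top and 22 mm above its foot, at height 185 mm when the guard is down. It rises and slides with the guard. Any gripper yaw will do from above.
- guard_rise (a joint): Rise of the guard in m: 0 down, 0.110 at its upper stop. The guard and carriage weigh 0.5 kg and fall if let go. Hooked over the pin it hangs at about 0.087.
- guard (a joint): Sideways slide of the guard along the hone's own +y (left as seen from the robot), in m: 0 as it starts, 0.026 at its stop. Light friction (about 1 N). The catch pin blocks the bar beyond about 4 mm unless the guard is risen 0.100 to 0.110, where the slot's mouth is level with the pin.
- slot_pocket (a point): Middle of the pocket in the steel slotted bar, the 34 mm wide, 170 mm tall, 6 mm thick bar on the guard's left (hone +y) edge. The slot opens to the left with a 24 mm high mouth; behind a 9 mm wide tooth a pocket, 16 mm wide and 12 mm deep, goes up from it. Raise the guard to its upper stop, slide it left to its stop (26 mm), and lower it 23 mm: the pin is then in the pocket and carries the guard. The point moves with the guard; hooked, it is level with the pin's axis.
- catch_pin (a point): The red catch pin, 10 mm in diameter, its axis level and along the hone's own x, 178 mm above the bench, pointing from a yellow post towards the robot; the point is on its axis where the bar hooks, 135 mm to the left (hone +y) of the machine's middle plane.
- counter: Grey stroke counter, 110 mm square, 62 mm tall housing with a 96 mm dial disc on top (dial face 68 mm above the bench), fixed to the bench; origin under its centre; own x points away from its front. White dial with a bold red zero mark at its front edge (own -x) and eleven thin black marks.
- reset_knob_grip (a point): Middle of the counter's red round reset knob: 36 mm diameter, 34 mm tall, standing upright on the dial; this point is on the upright axis at height 90 mm, 14 mm below the knob's top and 20 mm above its foot. Any gripper yaw will do from above.
- reset_knob (a joint): Angle in rad of the reset knob with its black pointer: 0 at the zero stop (pointer on the red mark, own -x of the counter), growing clockwise from above, at most 5.2. It starts between 2.0 and 4.2, so it takes several grasps. Turn it anticlockwise from above to bring it back; it stays where it is left (friction 0.05 N m) and stops firmly at 0.
- feed_unit: Blue feed setter, to be left alone, 110 mm square, 62 mm tall housing with a 96 mm dial disc on top (dial face 68 mm above the bench), fixed to the bench; origin under its centre; own x points away from its front. Black dial, and a black knob of the same size as the red one. It and the counter change places from start to start.
- feed_knob_pointer (a point): Tip of the white pointer of the black feed knob, 34 mm from its axis. It must stay as it is set.
- spray_can: Red spray can, 64 mm diameter, 190 mm tall, loose; origin under its centre.
- cleaner: Cleaner bottle with yellow label, 64 mm diameter, 185 mm tall, loose; origin under its centre.
- liner_a: Dark steel cylinder liner standing upright, 76 mm outer diameter, 115 mm tall, loose; origin under its centre. The two containers and two liners stand beside the counter and the feed setter, any of them at any of these places.
- liner_b: Copper-coloured cylinder liner, 72 mm outer diameter, 100 mm tall, loose; origin under its centre.
- wrench: Steel wrench lying on the bench, about 165 mm long, loose; origin under its middle.
- piston: Aluminium piston standing upright, 72 mm diameter, 55 mm tall, loose; origin under its centre.
- parts_cup: Open steel cup, 70 mm diameter, 60 mm tall, loose; origin under its centre.
Mind the look-alikes: they are no part of the job. What is shaped like the counter but yellow is not meant.

How it is judged (in metres and radians):
On the way, in this order (a step that is already met when the one before it is completed fails the run):
1. the guard hangs by its slotted bar on the catch pin, let go (value of joint guard_rise between 0.08 and 0.094 m and value of joint guard above 0.021 m and contact force between the fingers and hone below 0.5 N), for 0.3 s.
2. the reset knob has been turned back to its zero stop (value of joint reset_knob below 0.06 rad), for 0.1 s.
At the end, for the whole second after the job is handed in: The guard hangs still on the catch pin (rise between 0.080 and 0.094 m, slid sideways more than 0.021 m) and the reset knob is within 0.06 rad of its zero stop, let go (value of joint guard_rise between 0.08 and 0.094 m and value of joint guard above 0.021 m and value of joint reset_knob below 0.06 rad and velocity of joint guard_rise between -0.01 and 0.01 m/s); the robot touches nothing.
It fails at once if the guard is let drop (falls faster than 0.5 m/s) (velocity of joint guard_rise below -0.5 m/s).
It fails at once if the feed knob is turned (its pointer tip moves more than 6 mm) (distance of feed_knob_pointer from where it was at the start of the episode above 0.006 m).
It fails at once if a bystander (can, bottle, liner, wrench, piston or cup) is shifted by more than 30 mm or knocked over (distance of any of spray_can, cleaner, liner_a, liner_b, wrench, piston, parts_cup from where it was at the start of the episode above 0.03 m or angle between any of spray_can, cleaner, liner_a, liner_b, piston, parts_cup's own z axis and vertical above 0.5 rad).
It also fails if it takes over 67 s, if anything falls off the work surface, if the arm or the gripper's body presses on something with over 40 N, if the wrist force passes 120 N, or if a joint passes its speed limit or range.

## Working session

There is one attempt and no reset: what is moved stays moved. The work goes in short steps, Python scripts to look and compute and a shell command to move; the robot and the scene stay as the last step left them, time stands still between calls to the robot, and variables do not carry over. Pictures are saved under pics/ and viewed, at most 10 in all, crops included, and the job is handed in when it is done.

```bash
mkdir -p pics; ls; python3 - <<'E'
from cell import sensors,get_image,camera_params
import cv2
print(sensors.read_state())
for n in("scene","side"): 
    cv2.imwrite(f"pics/{n}0.png",cv2.resize(get_image(n),(784,588)))
    print(camera_params(n))
E
```

```text
pics
{'clock': 0.0, 'qpos': array([-1.37679717,  0.62933926,  0.03842961,  1.51836418, -0.0269853 ,
        0.99632112, -0.02000909]), 'qd': array([-0.0023678 ,  0.00057401,  0.00071793, -0.00085625,  0.00115989,
       -0.0009086 , -0.00032828]), 'tau': array([ 6.12097265e-04, -5.63391709e+01,  1.22639135e+00, -1.93451875e+01,
        1.09501672e-02,  1.02291009e-02, -1.83071188e-05]), 'eef_pos': array([166.78345093, 627.58580328, 230.39455386]), 'tool_rot': array([-3.13967867e+00,  3.01148937e-05,  2.88180250e+00]), 'force': array([ 0.16149563,  0.25238425, -0.7979044 ]), 'torque': array([-0.00602607, -0.00558822,  0.05161797]), 'gripper_force': 0.0, 'width': 84.99237886405571}
{'mtx': array([[486.76742984,   0.        , 275.34860687],
       [  0.        , 486.76742984, 208.45981719],
       [  0.        ,   0.        ,   1.        ]]), 'D': array([-0.11684788,  0.        ,  0.        ,  0.        ,  0.        ]), 'rvec': array([ 0.72598163,  2.68569436, -0.96295207]), 'tvec': array([ 462.87254758, -136.17456216, 1896.19571437])}
{'mtx': array([[464.49394148,   0.        , 275.58570707],
       [  0.        , 464.49394148, 204.14537418],
       [  0.        ,   0.        ,   1.        ]]), 'D': array([-0.03276971,  0.        ,  0.        ,  0.        ,  0.        ]), 'rvec': array([ 2.24044209, -0.69435613,  0.3178991 ]), 'tvec': array([-424.86501369,  319.06857543, 1133.97047487])}
```

View pics/scene0.png

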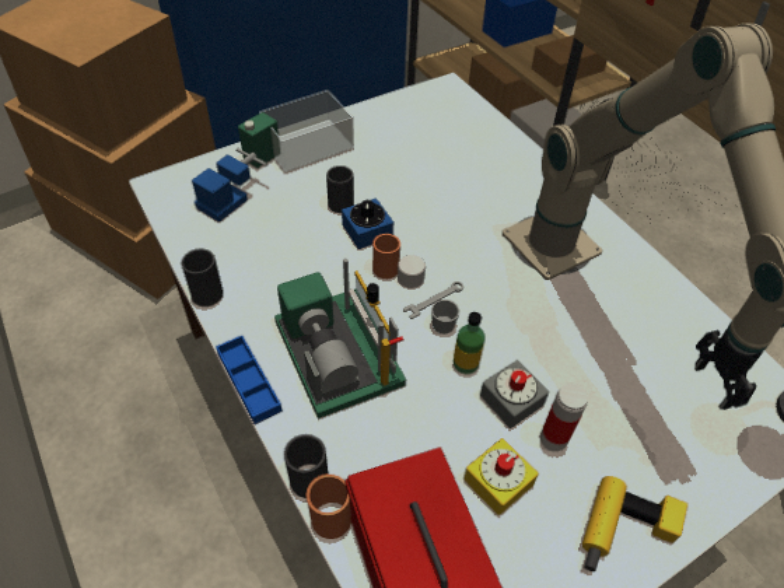

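View pics/side0.png

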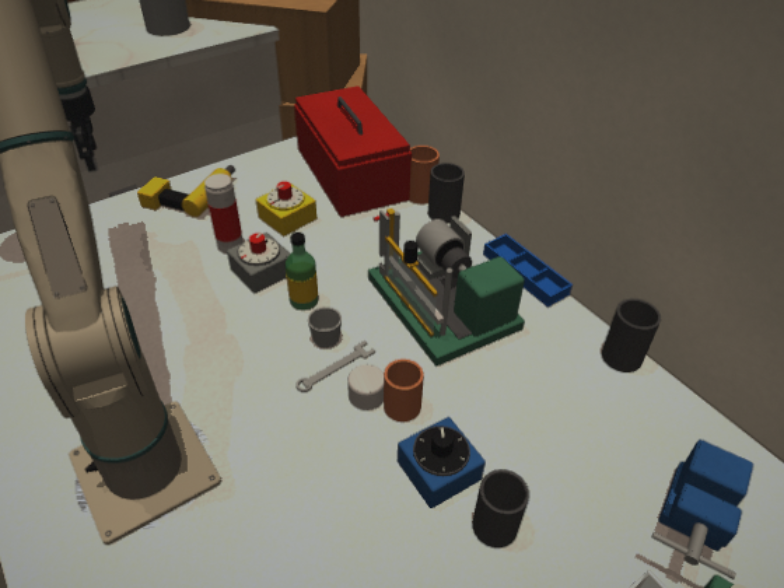

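Scene view: guard knob (373,293), red pin tip (402,339), grey counter knob (519,380). Side view: guard knob (411,251), pin (377,217), counter knob (258,242). The feed setter is on the far side, and the yellow one is a decoy.

```bash
cat > h.py <<'E'
import numpy as np,cv2
from cell import sensors,get_image,camera_params
def ray(n,px,s=1/1.4,P=None):
    p=P or camera_params(n)
    u=cv2.undistortPoints(np.array([[px]],float)*s,p["mtx"],p["D"])[0,0]
    R=cv2.Rodrigues(p["rvec"])[0]
    return -R.T@p["tvec"],R.T@np.array([u[0],u[1],1])
def onz(n,px,z,**k):
    c,d=ray(n,px,**k); return (c+d*(z-c[2])/d[2]).round(0)
def proj(n,X,P=None):
    p=P or camera_params(n)
    return cv2.projectPoints(np.array(X,float).reshape(-1,3),p["rvec"],p["tvec"],p["mtx"],p["D"])[0][:,0]
E
python3 - <<'E'
from h import *
for nm,a,b,z in [("knob",(373,293),(411,252),185),("pin",(393,341),(377,218),178),("ctrtop",(519,376),(257,237),104),("ctr dial",(516,386),(259,249),68),("can",(569,393),(219,181),190),("cleaner",(475,319),(298,238),185),("copper",(386,241),(404,369),100),("rodR",(347,263),(448,271),205)]:
    print(nm,onz("scene",a,z),onz("side",b,z))
for a,z in [((403,378),30),((317,410),30),((277,312),30)]: print("basescene",onz("scene",a,z))
for a,z in [((437,350),30),((522,318),30),((369,276),30)]: print("baseside",onz("side",a,z))
for a in [(510,418),(547,392),(482,386)]: print("ctr corner",onz("scene",a,62))
E
```

```text
knob [600.  42. 185.] [601.  37. 185.]
pin [626. 174. 178.] [612. 174. 178.]
ctrtop [406. 349. 104.] [407. 345. 104.]
ctr dial [408. 351.  68.] [408. 347.  68.]
can [389. 470. 190.] [387. 470. 190.]
cleaner [443. 217. 185.] [437. 200. 185.]
copper [ 449. -152.  100.] [ 458. -140.  100.]
rodR [615. -50. 205.] [611. -64. 205.]
basescene [602. 186.  30.]
basescene [812. 163.  30.]
basescene [ 772. -134.   30.]
baseside [578. -92.  30.]
baseside [ 782. -123.   30.]
baseside [587. 167.  30.]
ctr corner [466. 408.  62.]
ctr corner [354. 397.  62.]
ctr corner [472. 310.  62.]
```

```bash
python3 -m inch '[[[0,0,-3,0],[0,0,-6,-1],[-3.1,-2.5,-7,-2],[-6.2,-5,-7,-3],[-9.3,-7.5,-7,-4],[-12.4,-10,-7,-5],[-15.5,-12.5,-7,-6],[-18.6,-15,-7,-7]]]' 8.5; python3 - <<'E'
from h import *
s=sensors.read_state();print(s["eef_pos"],s["tool_rot"],s["qpos"])
R=cv2.Rodrigues  # noqa
from scipy.spatial.transform import Rotation as Ro
M=Ro.from_euler("xyz",s["tool_rot"]).as_matrix()
print(M.T@(np.array([600,40,290])-s["eef_pos"]))
E
```

```text
clock: 0.77
eef_pos: [308.8, 433.5, 301.1]
tool_rot: [-3.141, -0.0, 3.005]
force: [0.8, -0.0, -0.4]
width: 85.0
gripper_force: 0.0
[308.79901233 433.52318491 301.07913666] [-3.14106756e+00 -1.97659628e-04  3.00514587e+00] [-1.03105143  0.3824312   0.03741125  1.75231209 -0.01645515  1.00771217
  0.44680115]
[-342.02514013 -350.24951818   11.1954491 ]
```

```bash
python3 -m inch '[[[-2.8,-2.9,0,0],[-5.6,-5.8,0,0],[-8.4,-8.7,0,0],[-11.2,-11.6,0,0],[-14,-14.5,0,0],[-16.8,-17.4,0,0],[-19.6,-20.3,0,0],[-22.4,-23.2,0,0]]]'; python3 -m inch '[[[-2.8,-2.9,0,0],[-5.6,-5.8,0,0],[-8.4,-8.7,0,0],[-9.5,-11,0,0],[-9.5,-11,0,0],[-9.5,-11,0,0]]]';python3 - <<'E'
from h import *
s=sensors.read_state();print(s["eef_pos"],s["tool_rot"])
P=camera_params("wrist"); im=get_image("wrist"); cv2.imwrite("pics/w1.png",im)
print({k:v.round(3).tolist() for k,v in P.items()})
np.save("w1.npy",P,allow_pickle=True)
print(proj("wrist",[[600,40,205],[619,174,178],[600,40,163]]))
E
```

```text
clock: 1.43
eef_pos: [498.8, 173.1, 301.1]
tool_rot: [-3.141, -0.0, 3.004]
force: [0.9, 1.3, -0.2]
width: 85.1
gripper_force: 0.0
clock: 1.93
eef_pos: [577.2, 50.8, 300.7]
tool_rot: [-3.141, -0.001, 3.0]
force: [-1.2, 0.8, -0.1]
width: 85.3
gripper_force: 0.0
[577.21709103  50.82363621 300.65450497] [-3.14080585e+00 -1.17695312e-03  2.99985331e+00]
{'mtx': [[354.921, 0.0, 282.668], [0.0, 354.921, 209.956], [0.0, 0.0, 1.0]], 'D': [-0.036, 0.0, 0.0, 0.0, 0.0], 'rvec': [-2.201, -1.908, -0.275], 'tvec': [-133.104, -598.35, 287.35]}
[[267.83580149 243.86289664]
 [437.61848403 231.28133686]
 [269.76159924 225.14406933]]
```

View pics/w1.png

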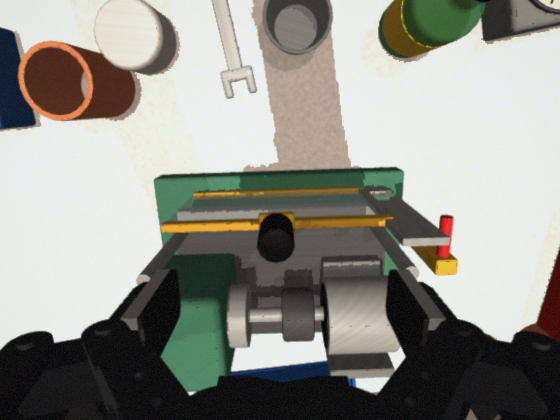

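Wrist view: knob top (275,244), red pin from (446,217) to (445,255), and a clear bar end at (430,240). The base's front edge runs (157,177)–(402,169).

```bash
python3 - <<'E'
from h import *
from scipy.spatial.transform import Rotation as Ro
P=np.load("w1.npy",allow_pickle=True).item()
k=onz("w",(275,245),205,s=1,P=P);print("knob",k,onz("w",(275,221),163,s=1,P=P))
a,b=[onz("w",q,30,s=1,P=P) for q in((157,177),(402,169))];d=b-a;print(a,b,np.degrees(np.arctan2(d[1],d[0])))
print("pin",onz("w",(446,220),178,s=1,P=P),onz("w",(445,250),178,s=1,P=P))
s=sensors.read_state();M=Ro.from_euler("xyz",s["tool_rot"]).as_matrix();print(M.T@(np.array([k[0],k[1],171])-s["eef_pos"]),np.degrees(np.arctan2(M[1,1],M[0,1])))
E
```

```text
knob [602.  43. 205.] [597.  42. 163.]
[566. -98.  30.] [598. 192.  30.] 83.7031812810156
pin [611. 178. 178.] [637. 177. 178.]
[-26.61458179  -6.49616907 129.71250747] 82.06405987626576
```

```bash
python3 -m inch '[[[-2.5,-0.7,0,0],[-2.5,-0.7,3,0],[-2.5,-0.7,6,0],[-2.5,-0.7,9,0],[-2.5,-0.7,11,0],[-2.5,-0.7,12.9,0],[-2.5,-0.7,12.9,0],[-2.5,-0.7,12.9,0]]]'; python3 -m inch '[[[0,0,0,0],[0,0,0,0],[0,0,0,0],[0,0,0,0],[0,0,0,0],[0,0,0,0],[0,0,0,0],[0,0,0,0]]]' 1.5
```

```text
clock: 2.65
eef_pos: [600.0, 44.5, 171.8]
tool_rot: [3.141, -0.002, 3.007]
force: [1.1, -0.4, 0.3]
width: 84.8
gripper_force: 0.0
clock: 3.32
eef_pos: [601.4, 42.6, 173.3]
tool_rot: [3.141, 0.001, 3.004]
force: [-0.9, -0.3, 5.3]
width: 26.4
gripper_force: 58.7
```

```bash
python3 -m inch '[[[0,0,-1.3,0],[0,0,-2.6,0],[0,0,-4,0],[0,0,-5.4,0],[0,0,-6.8,0],[0,0,-8.2,0],[0,0,-9.5,0],[0,0,-10.4,0]]]'; python3 -m inch '[[[0,0,-0.1,0],[0,0,-0.1,0],[0,0,-0.1,0],[0,0,-0.1,0]]]'
```

```text
clock: 3.98
eef_pos: [601.3, 42.5, 276.6]
tool_rot: [3.142, 0.001, 3.004]
force: [3.4, -0.7, -5.9]
width: 26.4
gripper_force: 59.5
clock: 4.32
eef_pos: [601.3, 42.5, 276.6]
tool_rot: [-3.141, 0.0, 3.004]
force: [3.3, 0.1, -4.7]
width: 26.4
gripper_force: 59.6
```

```bash
python3 -m inch '[[[0,0.4,0,0],[0,0.8,0,0],[0,1.2,0,0],[0,1.6,0,0],[0,2,0,0],[0,2.3,0,0],[0,2.6,0,0],[0,2.6,0,0]]]'; python3 - <<'E'
from h import *
im=get_image("wrist");cv2.imwrite("pics/w2.png",im)
E
```

```text
clock: 4.98
eef_pos: [604.1, 67.8, 277.1]
tool_rot: [-3.14, -0.001, 3.004]
force: [-0.2, -2.6, -5.1]
width: 26.7
gripper_force: 59.8
```

View pics/w2.png

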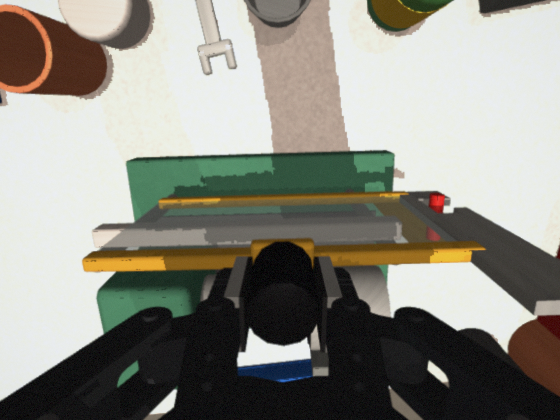

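The pin (437,202) shows in the bar's slot, and the slide is at its stop. I'll lower it gently.

```bash
python3 -m inch '[[[0,0,0.3,0],[0,0,0.6,0],[0,0,0.9,0],[0,0,1.1,0],[0,0,1.3,0],[0,0,1.5,0],[0,0,1.5,0],[0,0,1.5,0]]]'; python3 -m inch '[[[0,0,0.1,0],[0,0,0.2,0],[0,0,0.3,0],[0,0,0.3,0],[0,0,0.3,0]]]'
```

```text
clock: 5.7
eef_pos: [604.2, 67.8, 261.9]
tool_rot: [-3.141, -0.001, 3.004]
force: [-0.7, -4.5, -5.8]
width: 26.4
gripper_force: 59.8
clock: 6.12
eef_pos: [604.3, 67.8, 260.2]
tool_rot: [-3.141, -0.0, 3.004]
force: [-2.9, -4.8, 0.1]
width: 26.4
gripper_force: 60.5
```

The pin now carries the weight: rise is about 87 mm and the force has gone to 0. Releasing.

```bash
python3 -m inch '[[[0,0,0.1,0],[0,0,0.1,0]]]'; python3 -m inch '[[[0,0,0,0],[0,0,0,0],[0,0,0,0],[0,0,0,0],[0,0,0,0],[0,0,0,0],[0,0,-2,0],[0,0,-5,0]]]' 6;  python3 -m inch '[[[0,0,-2,0],[0,0,-4,0],[0,0,-4,0],[0,0,-4,0]]]'; python3 - <<'E'
from h import *
from scipy.spatial.transform import Rotation as Ro
s=sensors.read_state();M=Ro.from_euler("xyz",s["tool_rot"]).as_matrix();print(s["eef_pos"],s["qpos"],M.T@(np.array([407,348,250])-s["eef_pos"]))
im=np.hstack([get_image("wrist"),get_image("side")[100:300,200:400].repeat(2,0).repeat(2,1)[:420][:400] if 0 else cv2.resize(get_image("side")[120:280,230:390],(420,420))])
cv2.imwrite("pics/w3.png",cv2.resize(im,(800,343)))
E
```

```text
clock: 6.28
eef_pos: [604.3, 67.7, 259.9]
tool_rot: [-3.141, 0.0, 3.003]
force: [-5.3, -5.1, 4.9]
width: 26.4
gripper_force: 60.9
clock: 6.95
eef_pos: [602.6, 68.4, 305.9]
tool_rot: [-3.14, -0.007, 3.004]
force: [0.8, -0.1, 0.1]
width: 59.8
gripper_force: 0.0
clock: 7.28
eef_pos: [605.2, 68.5, 349.3]
tool_rot: [3.141, 0.002, 3.004]
force: [-0.5, 1.0, -0.6]
width: 60.0
gripper_force: 0.0
[605.23101458  68.48014658 349.33562884] [-0.25847159  0.46861434  0.16011676  1.47492256 -0.07765877  1.20162794
  1.3457429 ] [234.931776   249.59663411  99.01026018]
```

View pics/w3.png

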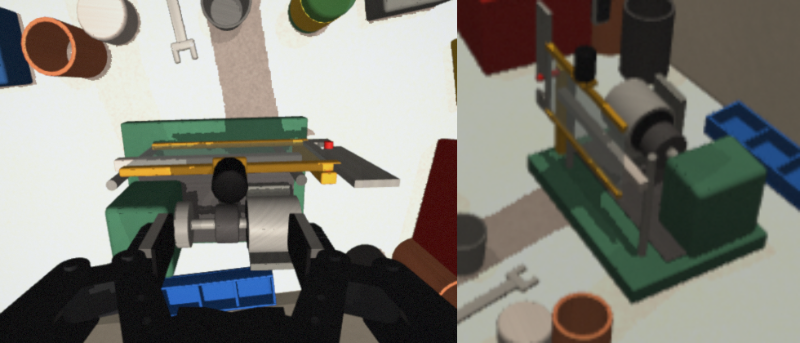

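Guard hangs on the pin: the red pin sits at (327,145) in the bar's slot, and the knob is free. Moving to the counter while pre-turning the wrist clockwise.

```bash
python3 -m inch '[[[2.7,2.9,0,7],[5.4,5.8,0,14],[8.1,8.7,0,21],[10.8,11.6,0,28],[13.5,14.5,0,35],[16.2,17.4,1,42],[18.9,20.3,2,49],[21.6,23.2,3,56]]]' 8; python3 -m inch '[[[0,1,1,7],[0,2,2,14],[0,2,2,21],[0,2,2,28],[0,2,2,35],[0,2,2,42],[0,2,2,49],[0,2,2,56]]]';  python3 -m inch '[[[0,0,0,7],[0,0,0,14],[0,0,0,21],[0,0,0,28],[0,0,0,35],[0,0,0,42],[0,0,0,49],[0,0,0,49]]]'; python3 - <<'E'
from h import *
s=sensors.read_state();print(s["eef_pos"],s["tool_rot"],s["qpos"])
P=camera_params("wrist");cv2.imwrite("pics/w4.png",get_image("wrist"));np.save("w4.npy",P,allow_pickle=True)
print(proj("",[[407,348,104],[407,348,68]],P))
E
```

```text
clock: 8.05
eef_pos: [422.5, 326.2, 317.7]
tool_rot: [-3.14, 0.0, 2.029]
force: [0.9, 0.3, 0.5]
width: 80.1
gripper_force: 0.0
clock: 8.72
eef_pos: [441.4, 333.8, 297.7]
tool_rot: [-3.141, 0.002, 1.052]
force: [0.2, 0.2, -0.2]
width: 80.4
gripper_force: 0.0
clock: 9.38
eef_pos: [441.4, 334.0, 297.7]
tool_rot: [3.14, 0.002, 0.199]
force: [1.0, 0.2, 0.3]
width: 80.0
gripper_force: 0.0
[441.40830144 333.96098564 297.65898442] [3.13952866e+00 1.97062031e-03 1.99387778e-01] [-1.21081044  0.52441342  0.80543309  1.71418255 -0.41847078  1.08699254
 -1.64389652]
[[262.53906089 213.54488731]
 [264.30767152 203.78565232]]
```

View pics/w4.png

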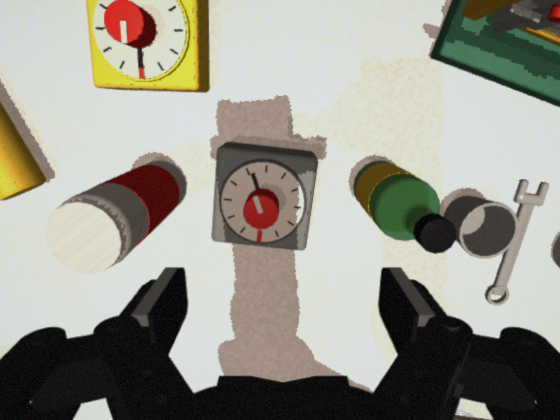

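Wrist view: grey counter dial centre (262,203), red mark (260,238) and pointer towards (254,175), so the knob is at about 2.85 rad. The knob top is at (261,212), as predicted. The spray can and bottle stand either side.

```bash
python3 - <<'E'
from h import *
from scipy.spatial.transform import Rotation as Ro
P=np.load("w4.npy",allow_pickle=True).item()
s=sensors.read_state();M=Ro.from_euler("xyz",s["tool_rot"]).as_matrix()
c=ray("",(261,212),s=1,P=P)[0];print("cam in tool",M.T@(c-s["eef_pos"]))
k=onz("",(261,212.5),104,s=1,P=P);d=onz("",(262,203),68,s=1,P=P);print(k,d)
print("move",M.T@(np.array([407,348,73])-s["eef_pos"]))
for n,q in (("can",(388,470)),("cl",(441,208))): v=np.array(q)-[407,348];print(n,np.hypot(*v),np.degrees(np.arctan2(v[1],v[0])))
m,p=[onz("",q,68,s=1,P=P)-d for q in((260,238),(254,175))]
print("angle",np.degrees(np.arctan2(p[1],p[0])-np.arctan2(m[1],m[0])),m,p)
E
```

```text
cam in tool [ 7.33079281e+01 -2.46224875e-02 -1.43647235e+02]
[408. 350. 104.] [407. 351.  68.]
move [-30.53592962 -21.12457641 224.86587879]
can 123.47064428438041 98.85200409938945
cl 144.06942770761603 -76.34958086524301
angle 197.2385620143906 [-40.  -6.   0.] [29. 14.  0.]
```

```bash
python3 -m inch '[[[-3,-2.2,2,0],[-3,-2.2,6,0],[-3,-2.2,10,0],[-3,-2.2,14,0],[-3,-2.2,17.5,0],[-3,-2.2,20.5,0],[-3,-2.2,22,0],[-3,-2.2,22,0]]]' 6.5; python3 -m inch '[[[0,0,0,0],[0,0,0,0],[0,0,0,0],[0,0,0,0],[0,0,0,0],[0,0,0,0]]]' 2.5; python3 -c "
from h import *;s=sensors.read_state();print(s['qpos'],s['torque'])"
```

```text
clock: 10.1
eef_pos: [405.8, 348.1, 75.4]
tool_rot: [3.138, 0.007, 0.205]
force: [-0.5, -1.3, -0.0]
width: 65.3
gripper_force: 0.0
clock: 10.6
eef_pos: [409.4, 349.7, 80.7]
tool_rot: [-3.141, -0.002, 0.203]
force: [0.3, -2.3, 7.4]
width: 34.1
gripper_force: 60.1
[-1.11055833  0.76632106  0.55445682  1.96854395 -0.69920846  0.60250127
 -1.45393346] [-0.54534113  0.10878875  0.01580719]
```

```bash
R='from h import *;s=sensors.read_state();print(s["qpos"][6],s["torque"][2])'; python3 -m inch '[[[0,0,0,-7],[0,0,0,-14],[0,0,0,-21],[0,0,0,-28],[0,0,0,-35],[0,0,0,-42],[0,0,0,-49],[0,0,0,-56]]]'; python3 -c "$R"; python3 -m inch '[[[0,0,0,-7],[0,0,0,-14],[0,0,0,-21],[0,0,0,-28],[0,0,0,-35],[0,0,0,-42],[0,0,0,-49],[0,0,0,-56]]]';python3 -c "$R"; python3 -m inch '[[[0,0,0,-6],[0,0,0,-12],[0,0,0,-18],[0,0,0,-24],[0,0,0,-30],[0,0,0,-34],[0,0,0,-38],[0,0,0,-38]]]';python3 -c "$R"
```

```text
clock: 11.27
eef_pos: [408.1, 351.1, 80.7]
tool_rot: [-3.141, -0.003, 1.187]
force: [-2.7, -0.1, 6.5]
width: 34.1
gripper_force: 60.4
-0.769108412134948 -0.06454134669123877
clock: 11.93
eef_pos: [406.3, 350.9, 80.7]
tool_rot: [-3.14, -0.002, 2.165]
force: [-6.7, 0.7, 9.9]
width: 34.0
gripper_force: 60.6
-0.12431330382885782 -0.047129319818200135
clock: 12.6
eef_pos: [405.5, 349.9, 80.6]
tool_rot: [-3.14, -0.003, 2.825]
force: [-8.1, -1.7, 14.9]
width: 34.2
gripper_force: 60.9
0.31174075601473583 0.0358330629385835
```

Turned 150° so far. I'll continue slowly and watch the torque.

```bash
R='from h import *;s=sensors.read_state();print(s["qpos"][6],s["torque"])'; python3 -m inch '[[[0,0,0,-2],[0,0,0,-4],[0,0,0,-6],[0,0,0,-8],[0,0,0,-8]]]'; python3 -c "$R"; python3 -m inch '[[[0,0,0,-1],[0,0,0,-2],[0,0,0,-3],[0,0,0,-4],[0,0,0,-4]]]';python3 -c "$R"
```

```text
clock: 13.02
eef_pos: [405.5, 349.7, 80.6]
tool_rot: [-3.14, -0.004, 2.958]
force: [-10.0, -1.7, 14.0]
width: 34.3
gripper_force: 61.0
0.4016543164158357 [-0.34950161  1.87625697 -1.23802339]
clock: 13.43
eef_pos: [406.6, 349.4, 80.6]
tool_rot: [-3.141, -0.002, 3.025]
force: [-7.5, -2.2, 11.9]
width: 34.0
gripper_force: 61.0
0.44771103010504293 [-0.42420448  1.3604926  -1.53955049]
```

Torque has jumped to about 1.5 N m, so the knob is on its stop. Release, back off and look.

```bash
python3 -m inch '[[[0,0,0,0],[0,0,0,0],[0,0,0,0],[0,0,0,0],[0,0,0,0],[0,0,-2,0],[0,0,-6,0],[0,0,-10,0]]]' 6.5; python3 -m inch '[[[0,0,-4,0],[0,0,-8,0],[-3,0,-12,0],[-4,0,-12,0],[-4,0,-12,0],[-4,0,-12,0],[-4,0,-12,0]]]' 8.5; python3 - <<'E'
from h import *
a=get_image("wrist");P=camera_params("wrist");np.save("w5.npy",P,allow_pickle=True)
print(proj("",[[407,350,104],[407,350,68]],P))
b=cv2.resize(get_image("scene")[150:310,150:310],(420,420))
cv2.imwrite("pics/w5.png",cv2.resize(np.hstack([a,b]),(800,343)))
E
```

```text
clock: 14.1
eef_pos: [407.3, 348.9, 178.9]
tool_rot: [-3.139, -0.003, 3.03]
force: [0.8, 0.3, 0.7]
width: 64.7
gripper_force: 0.0
clock: 14.68
eef_pos: [446.7, 344.9, 297.9]
tool_rot: [-3.14, -0.002, 3.03]
force: [1.2, 0.5, 0.1]
width: 85.0
gripper_force: 0.0
[[282.44441353 140.93603875]
 [282.49076282 137.6848052 ]]
```

View pics/w5.png

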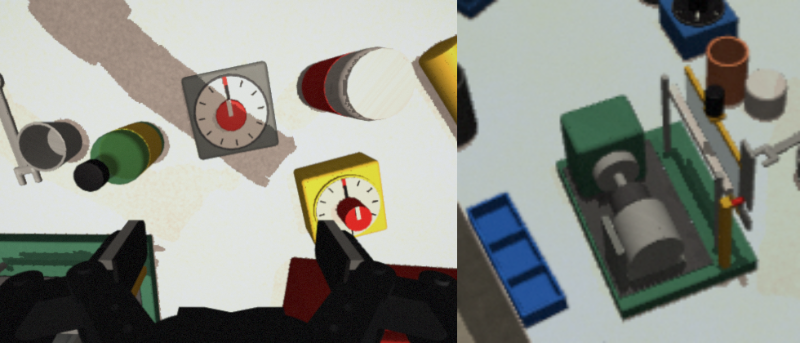

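The pointer, with its tip near (227,95), lies on the red mark at (225,80). The guard still hangs on the pin, nothing has been shifted, and the gripper is clear.

```bash
python3 -c "
from cell import order;print(order.finish_job())"
```

```text
the job is handed in; nothing more can be done
None
```

I've handed the job in at about 15 s: the guard hangs on the catch pin and the reset knob is back at its zero stop with the pointer on the red mark. I left the feed knob and the other things alone. The hand-in gave no verdict, so I'm judging this from the last camera views and the force and torque readings.

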